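# Put the lid on the loaded saucepan

### The job

The eggs are in the saucepan, so close it up: put on the lid that fits, the larger of the two steel lids lying on the worktop, so that it sits level and centred on the rim and covers the whole mouth. Set it down gently rather than dropping it, and leave the saucepan and the smaller lid where they are.

Things in the scene. Friction and masses are not known exactly. Their poses are not given: they have to be found in the camera images.
- lid_large: larger of two round steel lids, 180 mm across, 0.2-0.4 kg, knob up. Origin: centre of the underside, z up. Heights above it: 0-8 mm a step 124 mm across, which goes into the pan; at 8 mm the underside of the plate, which rests on the rim (seated, the origin is 8 mm below the rim); dome up to 25 mm; thin stem; 30-56 mm the black round knob, 30 mm across (sides straight from 34 to 52)
- lid_small: the smaller steel lid, of the same form but 130 mm across (step 90 mm across), also 56 mm high with the same knob; origin and axes as for the larger lid. Too small for this pan: leave it alone
- pan_rim (a point): centre of the mouth of the grey saucepan, level with its rim, 99 mm over the worktop; z up. The pan stands loose (0.9 kg, three brown eggs on its floor); its rim is 163 mm across outside, 156 mm inside, so the lid's step enters with several mm of play. Its long handle with a black grip points to the robot's right and rises 12 mm above the rim at the far end

How it is judged:
By the outcome, as a careful person would: the job done as asked, in the order asked, and still so for the second after the job is handed in, with the robot touching nothing.
It also fails if it takes over 35 s, if anything falls off the work surface, if the arm or the gripper's body presses on something with over 40 N, if the wrist force passes 120 N, or if a joint passes its speed limit or range.

### The arm

A 7-joint arm with a two-finger parallel gripper is mounted at the origin on a cart in front of the work surface, level with it; the furniture and walls round the work are solid. World frame = base frame: x ahead of the robot, y to its left, z up, the work surface at z = 0. Lengths are in m, angles in rad, forces in N, time in s.
With the tool pointing down it reaches from about 0.425 to 0.875 m from the base axis. Payload 9.9 kg.
Tool frame: the origin (TCP) lies at the centre of the arm's flange, where the gripper is bolted on; the fingertips stand 173 mm ahead of it and the grasp point (between the pads) lies 155 mm ahead of it; y points along the fingers, x is the direction in which the jaws open and shut, and the axes are right-handed (so a half turn about y gives the same grasp; the last joint's range is limited). The gripper opens to 85 mm and grips with 20 to 120 N. Pads are 22 mm wide; open, the fingers measure 114 mm over their backs; the gripper's body (76 mm by 85 mm) begins 54 mm behind the grasp point. The pads swing forward as they close: fully open they stand 13 mm farther back than shut.
Start: joints at [-1.326, 0.576, 0.025, 1.437, -0.015, 1.129, -0.057], TCP at [0.218, 0.639, 0.405] pointing down, gripper open.
Joint ranges: [-2.76, 2.76], [-0.34, 2.15], [-1.52, 1.57], [0.19, 2.46], [-1.09, 4.23], [0.17, 1.99], [-2.82, 2.82]. Speed limits (rad/s): [2.22, 2.22, 3.01, 3.01, 3.14, 3.14, 3.14].

### API

Orientations are given as a unit quaternion [w, x, y, z].
In Python, from rig import get_state, camera, close_job gives the robot as it stands.
- The arm moves only by the tool apply_moves, never from a script. Its arguments are lists of equal length, an entry for each row: "xyz": the shift along the tool's x, y, z in mm, a list of three; "twist": the turn, a rotation vector about the tool's x, y, z in degrees, a list of three; "jaw": the finger opening in mm, from 0 to 85.4. A call has 1 to 20 rows; each row shifts and turns the commanded pose from where the row before left it, along the tool's axes as they then stand; what a row does not reach is not made up. A row lasts 1/10 s, in which the tool goes at most 50 mm and 8.59 degrees, less where a joint would pass 70% of its speed; a pose out of reach is approached as far as the arm can. A call is refused whole if a number of a shift passes 50 or a number of a turn 8.59, either way. A call with a gripper value outside its range is refused whole. The fingers move at their own pace and stop on an object; the grip force is fixed at half the most. Time passes only in rows, so rows that do not move let the fingers close. It gives the time, the measured TCP pose, the force and the opening at its end, in the units of the state.
- get_state(): the state, without advancing time (a new reading comes with each control period).
- camera(name): name is "scene" or "top" or "wrist"; returns a dict with "color" (384x512x3 uint8, blue, green, red), "fx", "fy", "cx", "cy" (pixels), "R" (3x3) and "t" (3): a world point X has camera coordinates R X + t; the wrist camera has in their place "T_tool_cam" (4x4, takes a point from camera to tool coordinates, whose origin is the TCP and whose axes are the tool frame's). Camera axes: x right, y down, z forward; pixel columns grow to the right and rows downward; lengths in m; the calibration is good to about 2 mm. The wrist camera is an equidistant fisheye: a pixel r from the principal point sees the ray r / f radians off the axis. A picture is of the moment at which its call begins: read the wrist's pose just before it. There is no depth.
- close_job(): hands the job in, once; it reports no verdict.
The state is a dict: "time_s": time; "qpos": joint angles; "qvel": joint speeds; "joint_efforts": joint torques, N m; "eef_pos": TCP position; "eef_rot": TCP orientation; "force": force on the tool from outside, world axes, zero at the start; "torque": the same for the moment, N m; "finger_gap": finger opening in m.
Only numpy, scipy, OpenCV 4.12 (cv2) and the standard library are available. Lean on these libraries where they do the work, as an engineer would, in place of code of your own. Each camera call takes 0.05 s, during which the arm holds its last target.

## Working session

There is one attempt and no reset: what is moved stays moved. The work goes in short steps, Python scripts to look and compute and a tool call to move; the robot and the scene stay as the last step left them, time stands still between calls to the robot, and variables do not carry over. Pictures are saved under pics/ and viewed, and the job is handed in when it is done.

Besides the shell and the picture viewer there is one more tool, called by a JSON object that holds its "op" and its "data". apply_moves: Moves the arm, as the interface text tells. Its arguments: {"type":"object","properties":{"xyz":{"type":"array","items":{"type":"array","items":{"type":"number"}}},"twist":{"type":"array","items":{"type":"array","items":{"type":"number"}}},"jaw":{"type":"array","items":{"type":"number"}}},"required":["xyz","twist","jaw"]}

```bash
mkdir -p pics; ls; python3 - <<'E'
from rig import get_state,camera
import cv2,json,numpy as np
s=get_state();print(s)
for n in("scene","top","wrist"):
    c=camera(n);cv2.imwrite(f"pics/{n}0.png",c["color"]);print(n,{k:np.round(v,4).tolist() for k,v in c.items() if k!="color"})
E
```

```text
pics
{'time_s': 0.0, 'qpos': array([-1.32576633,  0.57654148,  0.02484618,  1.43792099, -0.01497685,
        1.12899603, -0.05651133]), 'qvel': array([-0.00072923, -0.00081132,  0.00021912, -0.00111444, -0.00040078,
       -0.00032451,  0.00076602]), 'joint_efforts': array([ 9.81425978e-05, -7.65770030e+01,  2.25098558e+00, -2.85959709e+01,
        1.54258049e-02,  1.28599812e-02,  1.07644675e-05]), 'eef_pos': array([0.21791275, 0.63868   , 0.40383159]), 'eef_rot': array([-0.57471138,  0.57546508,  0.41096851, -0.41188791]), 'force': array([0.42577691, 0.20519285, 0.04069147]), 'torque': array([-0.04199635, -0.05295572,  0.02291623]), 'finger_gap': 0.0853001795353459}
scene {'fx': 491.564, 'fy': 491.564, 'cx': 252.7562, 'cy': 184.8323, 'R': [[0.903, -0.4293, 0.0168], [-0.2461, -0.5488, -0.7989], [0.3522, 0.7173, -0.6012]], 't': [-0.3853, 0.2528, 1.072]}
top {'fx': 496.5011, 'fy': 496.5011, 'cx': 262.5075, 'cy': 197.3946, 'R': [[0.0278, -0.9995, 0.0155], [-0.9965, -0.029, -0.0789], [0.0793, -0.0132, -0.9968]], 't': [0.0584, 0.5016, 1.3683]}
wrist {'fx': 297.3186, 'fy': 297.3186, 'cx': 250.7975, 'cy': 196.5977, 'T_tool_cam': [[1.0, -0.0001, 0.0008, -0.0013], [-0.0008, -0.2701, 0.9628, 0.0314], [0.0001, -0.9628, -0.2701, 0.0688], [0.0, 0.0, 0.0, 1.0]]}
```

View pics/top0.png

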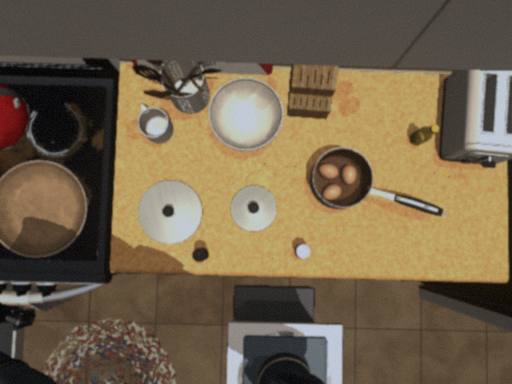

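View pics/scene0.png

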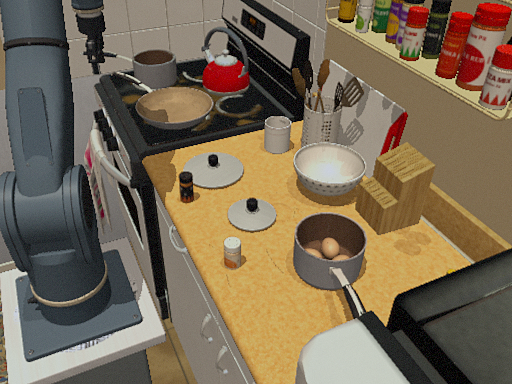

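View pics/wrist0.png

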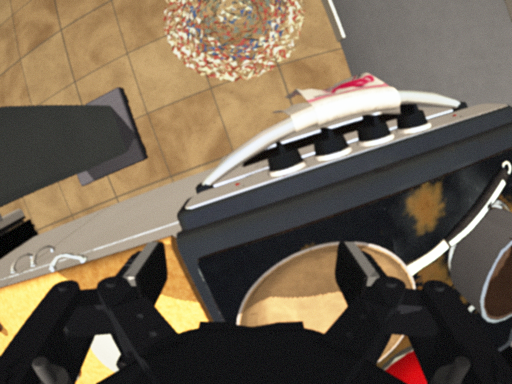

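```bash
cat > h.py <<'E'
import numpy as np,cv2
from rig import get_state,camera
def ray(c,u,v,z):
    R,t=c["R"],c["t"]; d=R.T@np.array([(u-c["cx"])/c["fx"],(v-c["cy"])/c["fy"],1]); o=-R.T@t
    return o+d*(z-o[2])/d[2]
def proj(c,X):
    p=(np.atleast_2d(X)@c["R"].T)+c["t"]; return np.c_[p[:,0]/p[:,2]*c["fx"]+c["cx"],p[:,1]/p[:,2]*c["fy"]+c["cy"]]
def circ(x,y,z,r):
    a=np.linspace(0,2*np.pi,60); return np.c_[x+r*np.cos(a),y+r*np.sin(a),0*a+z]
E
python3 - <<'E'
from h import *
c=camera("top");s=camera("scene")
np.save("pics/c.npy",{"top":c,"scene":s},allow_pickle=True)
L=ray(c,170,211.5,.01);P=ray(c,341,178,.099);print(L,P,ray(c,168,211,.056),ray(s,212.5,160,.056),ray(s,330,242,.099))
def ov(c,x0,y0,w,h,k,name):
    I=cv2.resize(c["color"][y0:y0+h,x0:x0+w],None,fx=k,fy=k,interpolation=cv2.INTER_CUBIC)
    for (x,y,z,r) in [(L[0],L[1],.009,.09),(L[0],L[1],.054,.015),(P[0],P[1],.099,.0815)]:
        p=((proj(c,circ(x,y,z,r))-[x0,y0]+.5)*k).astype(int)
        cv2.polylines(I,[p],True,(0,0,255),1)
    cv2.imwrite(name,I)
ov(c,125,130,266,130,3,"pics/ovt.png"); ov(s,170,130,210,170,3,"pics/ovs.png")
E
```

```text
[0.45338428 0.33035278 0.01      ] [ 0.55097901 -0.13266188  0.099     ] [0.45247924 0.32790315 0.056     ] [0.44461302 0.31027263 0.056     ] [ 0.54010446 -0.15669388  0.099     ]
```

View pics/ovt.png

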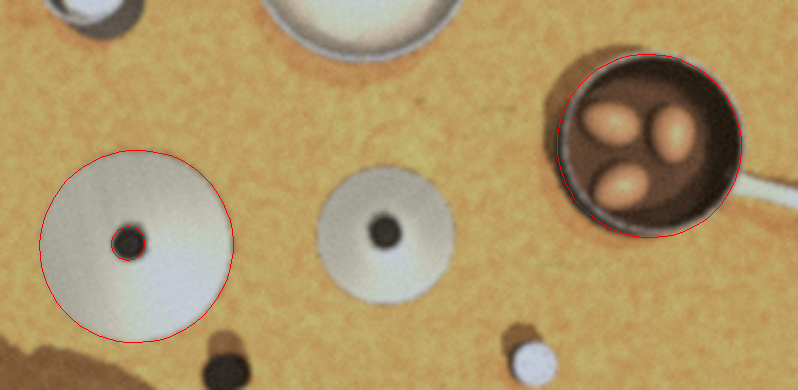

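View pics/ovs.png

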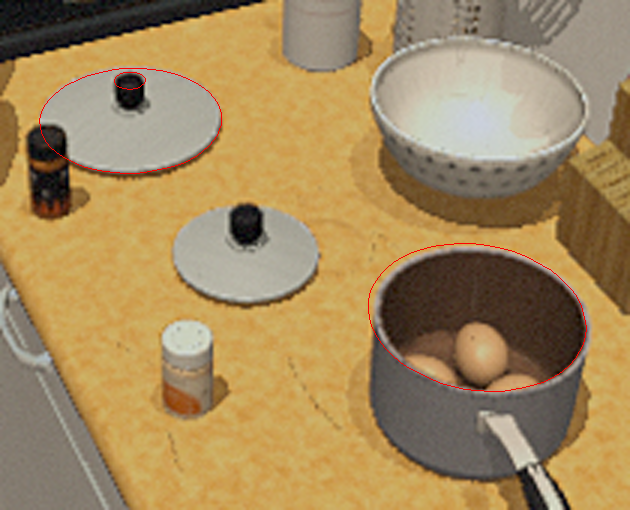

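```bash
cat > fit.py <<'E'
from h import *
from scipy.optimize import minimize
d=np.load("pics/c.npy",allow_pickle=True).item()
G={}
for n in d:
    g=cv2.GaussianBlur(cv2.cvtColor(d[n]["color"],cv2.COLOR_BGR2GRAY).astype(np.float32),(0,0),1.2)
    G[n]=np.hypot(cv2.Sobel(g,5,1,0),cv2.Sobel(g,5,0,1)).astype(np.float32)
def cost(p,z,r,names):
    s=0
    for n in names:
        q=proj(d[n],circ(p[0],p[1],z,r)).astype(np.float32)
        s-=np.mean(np.minimum(cv2.remap(G[n],q[:,:1],q[:,1:],cv2.INTER_LINEAR),120))
    return s
for nm,x,y,z,r in [("lid",.4534,.3304,.009,.09),("pan",.549,-.136,.099,.0815),("paninner",.549,-.136,.099,.078)]:
    for names in (["top"],["scene"],["top","scene"]):
        b=min(((cost((x+i*.001,y+j*.001),z,r,names),x+i*.001,y+j*.001) for i in range(-12,13) for j in range(-12,13)))
        print(nm,names,np.round(b,4))
s=get_state()
from scipy.spatial.transform import Rotation as Ro
print(Ro.from_quat(np.roll(s["eef_rot"],-1)).as_matrix().round(4))
E
python3 fit.py
```

```text
lid ['top'] [-39.5059   0.4524   0.3354]
lid ['scene'] [-64.5833   0.4504   0.3184]
lid ['top', 'scene'] [-95.179    0.4514   0.3334]
pan ['top'] [-101.5621    0.549    -0.128 ]
pan ['scene'] [-104.0483    0.552    -0.139 ]
pan ['top', 'scene'] [-1.967532e+02  5.520000e-01 -1.380000e-01]
paninner ['top'] [-102.176    0.555   -0.141]
paninner ['scene'] [-117.03     0.553   -0.136]
paninner ['top', 'scene'] [-2.137928e+02  5.530000e-01 -1.350000e-01]
[[ 3.228e-01 -2.000e-04 -9.465e-01]
 [ 9.465e-01 -8.000e-04  3.228e-01]
 [-8.000e-04 -1.000e+00 -1.000e-04]]
```

{"op": "apply_moves", "data": {"xyz": [[-4,2,-6],[-9,4,-14],[-14,7,-21],[-14,7,-21],[-14,7,-21],[-14,7,-21],[-14,7,-21],[-14,7,-21],[-14,7,-21],[-14,7,-21],[-14,7,-21],[-14,7,-21],[-14,7,-21],[-14,7,-21],[-14,7,-21],[-14,7,-20],[-9,0,-14],[-5,0,-8],[-3,0,-5],[0,0,0]], "twist": [[0,0,0],[0,0,0],[0,0,0],[0,0,0],[0,0,0],[0,0,0],[0,0,0],[0,0,0],[0,0,0],[0,0,0],[0,0,0],[0,0,0],[0,0,0],[0,0,0],[0,0,0],[0,0,0],[0,0,0],[0,0,0],[0,0,0],[0,0,0]], "jaw": [70,70,70,70,70,70,70,70,70,70,70,70,70,70,70,70,70,70,70,70]}}

```text
time_s: 2.25
eef_pos: [0.467, 0.3148, 0.3009]
eef_rot: [-0.575, 0.575, 0.411, -0.411]
force: [0.1, 0.2, 0.7]
finger_gap: 0.07
```

```bash
cat >> h.py <<'E'
from scipy.spatial.transform import Rotation as Ro
def wproj(c,s,X):
    R=Ro.from_quat(np.roll(s["eef_rot"],-1)).as_matrix(); p=(np.atleast_2d(X)-s["eef_pos"])@R
    T=c["T_tool_cam"]; q=(p-T[:3,3])@T[:3,:3]
    n=np.hypot(q[:,0],q[:,1]); th=np.arctan2(n,q[:,2]); k=th*c["fx"]/n
    return np.c_[c["cx"]+q[:,0]*k,c["cy"]+q[:,1]*k]
def wov(name,cs):
    s=get_state(); c=camera("wrist"); I=cv2.resize(c["color"],None,fx=1.5,fy=1.5)
    for a in cs: cv2.polylines(I,[((wproj(c,s,circ(*a))+.5)*1.5).astype(int)],True,(0,0,255),1)
    cv2.imwrite(name,I)
def cov(cam,name,cs,x0,y0,w,h,k=3):
    c=camera(cam);I=cv2.resize(c["color"][y0:y0+h,x0:x0+w],None,fx=k,fy=k,interpolation=cv2.INTER_CUBIC)
    for a in cs: cv2.polylines(I,[((proj(c,circ(*a))-[x0,y0]+.5)*k).astype(int)],True,(0,0,255),1)
    cv2.imwrite(name,I)
E
python3 - <<'E'
from h import *
wov("pics/w1.png",[(.4525,.3305,.009,.09),(.4525,.3305,.052,.015),(.4525,.3305,.034,.015)])
cov("top","pics/t1.png",[(.552,-.1365,.099,.0815),(.552,-.1365,.099,.078)],295,130,110,100,5)
E
```

```text
(no output)
```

View pics/w1.png

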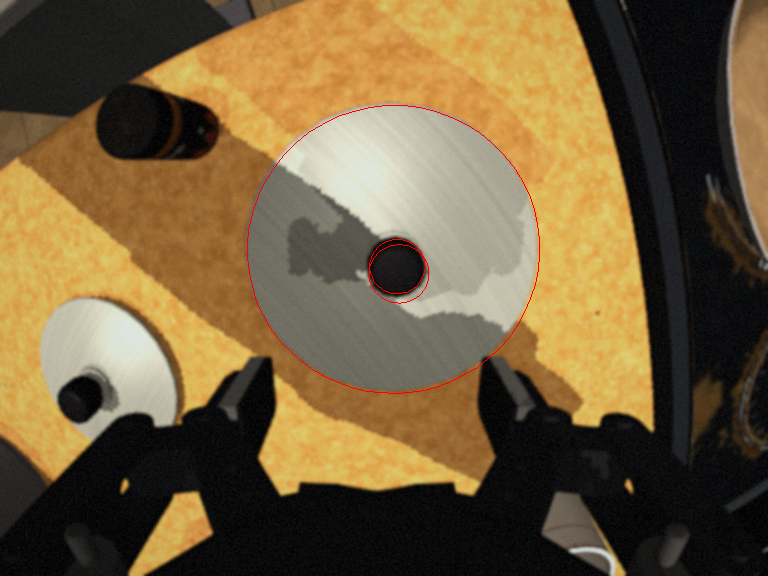

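View pics/t1.png

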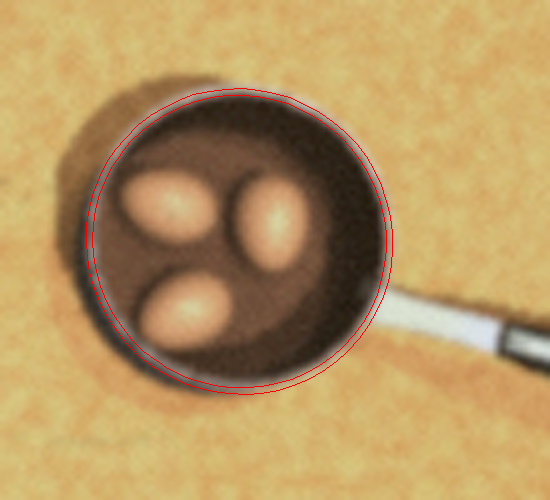

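{"op": "apply_moves", "data": {"xyz": [[5,0,9],[5,5,10],[0,10,0],[0,15,0],[0,18,0],[0,18,0],[0,13,0],[0,8,0],[0,6,0],[0,4,0],[0,0,0],[0,0,0]], "twist": [[0,0,0],[0,0,0],[0,0,0],[0,0,0],[0,0,0],[0,0,0],[0,0,0],[0,0,0],[0,0,0],[0,0,0],[0,0,0],[0,0,0]], "jaw": [70,70,70,70,70,70,70,70,70,70,70,70]}}

```text
time_s: 3.55
eef_pos: [0.4522, 0.3308, 0.2041]
eef_rot: [-0.575, 0.575, 0.412, -0.411]
force: [0.0, 0.4, 0.7]
finger_gap: 0.0699
```

```bash
python3 - <<'E'
from h import *
wov("pics/w2.png",[(.4525,.3305,.009,.09),(.4525,.3305,.052,.015)])
E
```

```text
(no output)
```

View pics/w2.png

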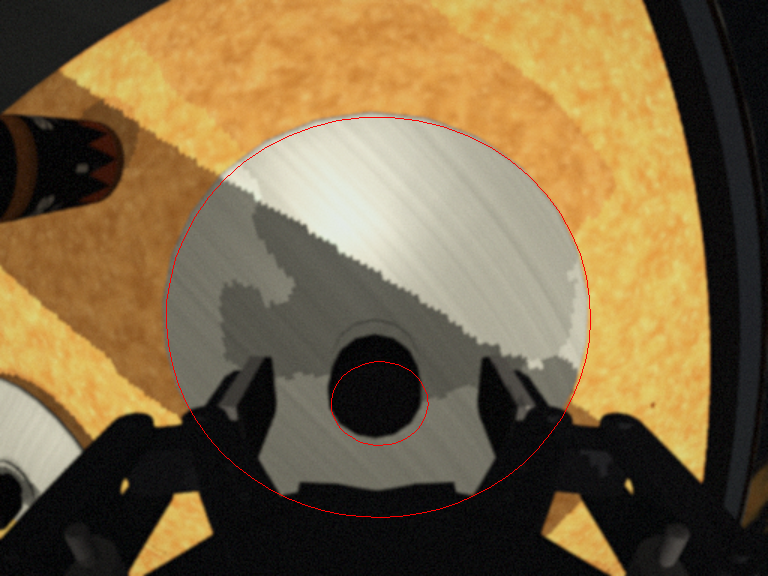

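{"op": "apply_moves", "data": {"xyz": [[-1,1,2],[0,0,0],[0,0,0],[0,0,0],[0,0,0],[0,0,0],[0,0,0],[0,0,0],[0,0,0],[0,0,0],[0,0,0]], "twist": [[0,0,0],[0,0,0],[0,0,0],[0,0,0],[0,0,0],[0,0,0],[0,0,0],[0,0,0],[0,0,0],[0,0,0],[0,0,0]], "jaw": [70,60,50,40,34,25,25,25,25,25,25]}}

```text
time_s: 4.7
eef_pos: [0.4499, 0.3305, 0.203]
eef_rot: [0.575, -0.575, -0.412, 0.411]
force: [-1.5, -0.7, 6.0]
finger_gap: 0.0276
```

```bash
python3 - <<'E'
from h import *
print(get_state()["force"],get_state()["torque"])
wov("pics/w3.png",[])
cov("scene","pics/s3.png",[],120,20,200,200,3)
E
```

```text
[-1.50261291 -0.68746465  6.01386989] [-0.09666849  0.2554767  -0.00526387]
```

View pics/w3.png

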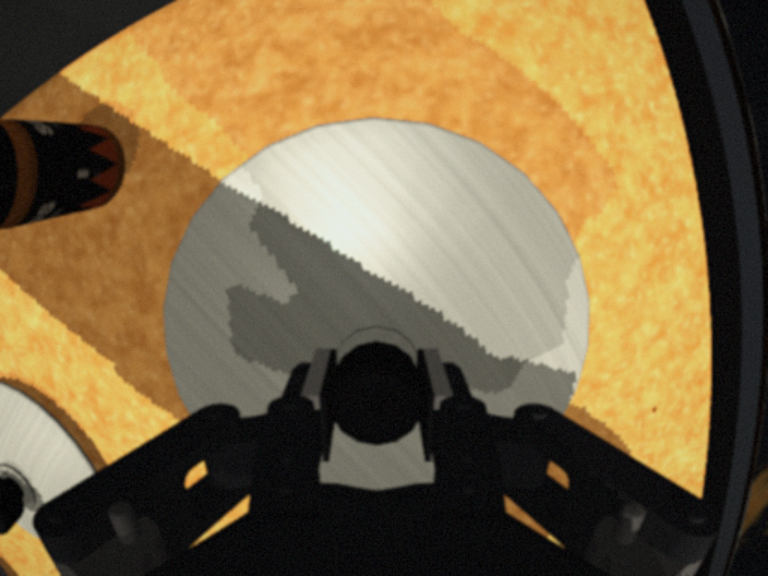

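View pics/s3.png

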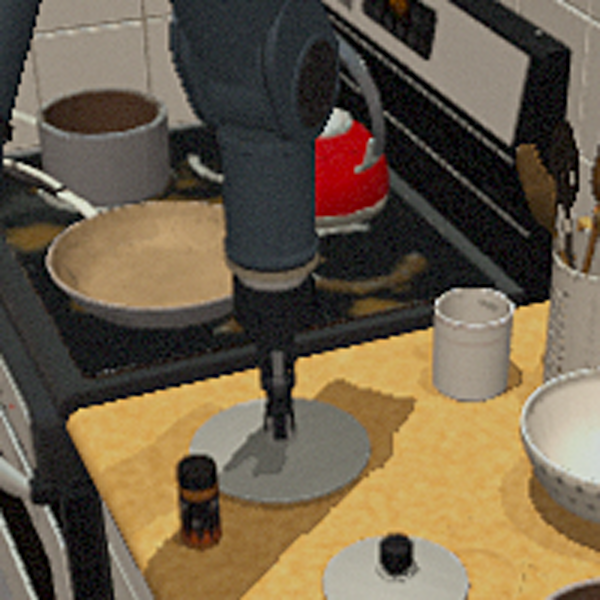

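{"op": "apply_moves", "data": {"xyz": [[0,-1,0],[0,-2,0],[0,-3,0],[0,-6,0],[0,-10,0],[0,-15,0],[0,-20,0],[0,-20,0],[0,-20,0],[0,-20,0],[0,-15,0],[0,-8,0],[0,-4,0],[0,0,0],[0,0,0]], "twist": [[0,0,0],[0,0,0],[0,0,0],[0,0,0],[0,0,0],[0,0,0],[0,0,0],[0,0,0],[0,0,0],[0,0,0],[0,0,0],[0,0,0],[0,0,0],[0,0,0],[0,0,0]], "jaw": [15,15,15,15,15,15,15,15,15,15,15,15,15,15,15]}}

```text
time_s: 6.3
eef_pos: [0.4496, 0.3303, 0.3461]
eef_rot: [-0.575, 0.575, 0.411, -0.412]
force: [-0.1, 0.3, -4.5]
finger_gap: 0.0275
```

```bash
python3 - <<'E'
from h import *
s=get_state();print(s["eef_pos"],s["force"],s["torque"],s["finger_gap"])
wov("pics/w4.png",[])
cov("scene","pics/s4.png",[],120,0,200,200,3)
E
```

```text
[0.44960035 0.33031999 0.3460934 ] [-0.10856268  0.29789413 -4.4512655 ] [-0.01496574  0.03161934 -0.06666758] 0.02751237647439439
```

View pics/w4.png

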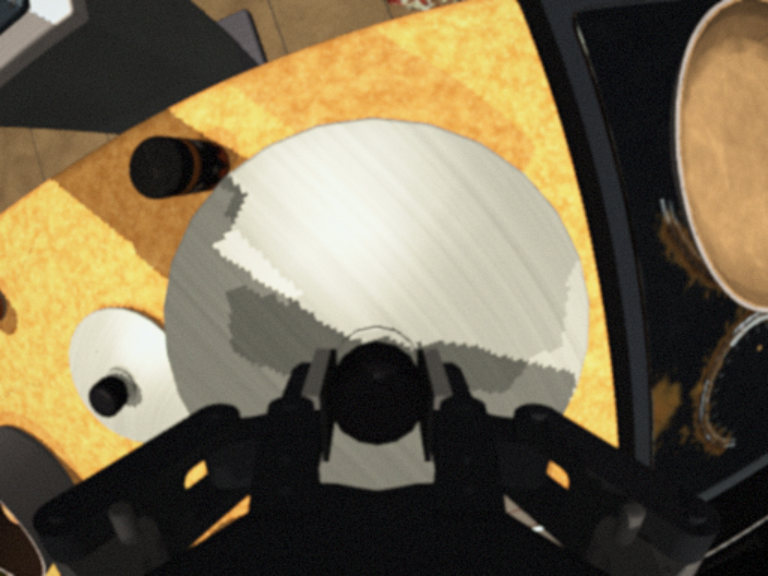

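View pics/s4.png

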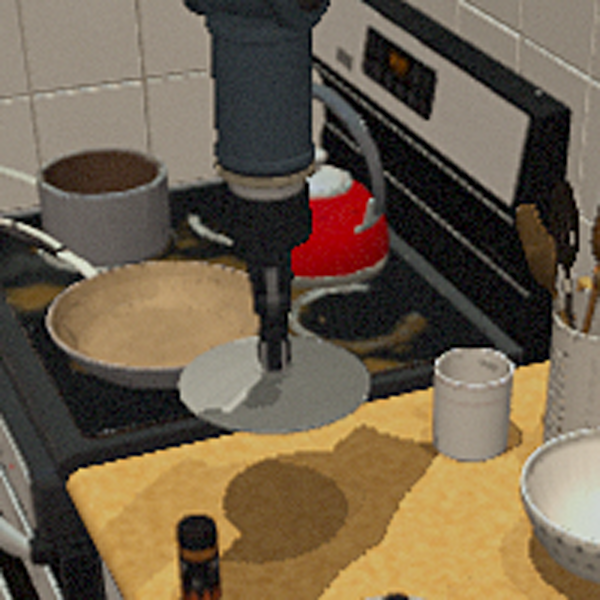

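```bash
python3 - <<'E'
from h import *
from scipy.optimize import least_squares
s=get_state(); c=camera("wrist");R=Ro.from_quat(np.roll(s["eef_rot"],-1)).as_matrix()
g=cv2.cvtColor(c["color"],cv2.COLOR_BGR2GRAY)
z=s["eef_pos"][2]-.203+.009
# edge points measured at 1.5x scale
def ex(p):
    q=wproj(c,s,circ(p[0],p[1],z,.09))*1.5+.75
    return q[:,0].min()-165,q[:,0].max()-588,q[:,1].min()-118
r=least_squares(lambda p:ex(p),s["eef_pos"][:2],x_scale=.01,diff_step=1e-3);print(r.x,r.fun,r.x-s["eef_pos"][:2])
off=r.x-s["eef_pos"][:2]
d=np.r_[np.array([.551,-.135])-r.x,0]
print("tool mm",R.T@d*1000, s["qpos"])
E
```

```text
[0.44976521 0.32859914] [-1.47868177  1.46924172  0.3579389 ] [ 0.00014277 -0.00176485]
tool mm [-4.06093320e+02  3.29807991e-01 -2.45480655e+02] [-0.73467533  0.46365907  0.02491559  1.82955597 -0.01483352  0.85001716
  0.53948924]
```

{"op": "apply_moves", "data": {"xyz": [[-4,0,-2.4],[-8,0,-4.8],[-12,0,-7.3],[-16,0,-9.7],[-20,0,-12.1],[-20,0,-12.1],[-20,0,-12.1],[-20,0,-12.1],[-20,0,-12.1],[-20,0,-12.1],[-20,0,-12.1],[-20,0,-12.1],[-20,0,-12.1],[-20,0,-12.1],[-20,0,-12.1],[-20,0,-12.1],[-20,0,-12.1],[-20,0,-12.1],[-20,0,-12.1],[-20,0,-12.1]], "twist": [[0,0,0],[0,0,0],[0,0,0],[0,0,0],[0,0,0],[0,0,0],[0,0,0],[0,0,0],[0,0,0],[0,0,0],[0,0,0],[0,0,0],[0,0,0],[0,0,0],[0,0,0],[0,0,0],[0,0,0],[0,0,0],[0,0,0],[0,0,0]], "jaw": [15,15,15,15,15,15,15,15,15,15,15,15,15,15,15,15,15,15,15,15]}}

```text
time_s: 8.45
eef_pos: [0.5391, -0.0829, 0.3468]
eef_rot: [-0.575, 0.575, 0.411, -0.411]
force: [0.6, 0.2, -3.3]
finger_gap: 0.0278
```

{"op": "apply_moves", "data": {"xyz": [[-16,0,-9.6],[-12,0,-7.2],[-8,0,-4.9],[-6,0,-3.6],[-4,0,-2.4],[0,0,0],[0,0,0]], "twist": [[0,0,0],[0,0,0],[0,0,0],[0,0,0],[0,0,0],[0,0,0],[0,0,0]], "jaw": [15,15,15,15,15,15,15]}}

```text
time_s: 9.15
eef_pos: [0.551, -0.1324, 0.3467]
eef_rot: [0.575, -0.575, -0.412, 0.412]
force: [0.5, 1.2, -3.4]
finger_gap: 0.0278
```

```bash
python3 - <<'E'
from h import *
s=get_state();print(s["eef_pos"],s["force"],s["torque"],s["finger_gap"])
x,y,z=s["eef_pos"];z-=.203
cs=[(x,y-.0018,z+.009,.09),(.551,-.135,.099,.0815)]
wov("pics/w5.png",[cs[0]])
cov("scene","pics/s5.png",cs,230,100,200,200,3)
cov("top","pics/t5.png",cs,270,110,150,120,4)
E
```

```text
[ 0.55103779 -0.13239764  0.34666617] [ 0.48883802  1.24103921 -3.44541799] [0.01764212 0.02998358 0.02782746] 0.027809909149409458
```

View pics/w5.png

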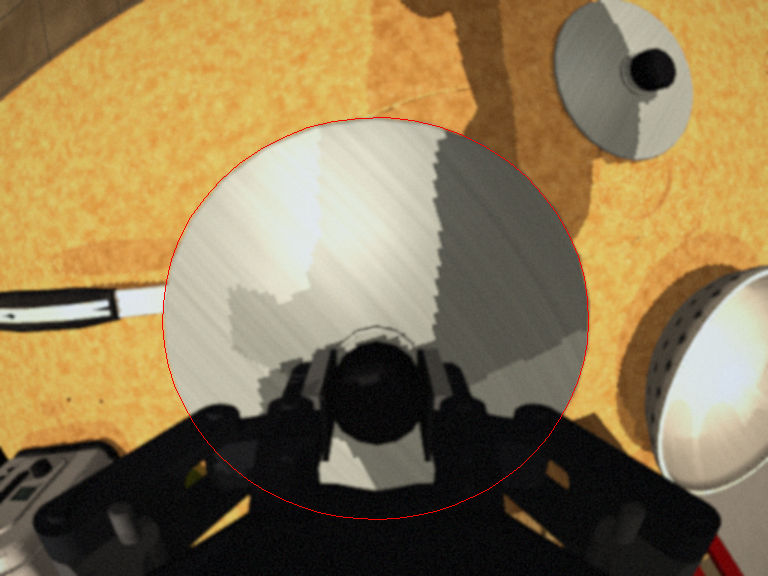

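View pics/s5.png

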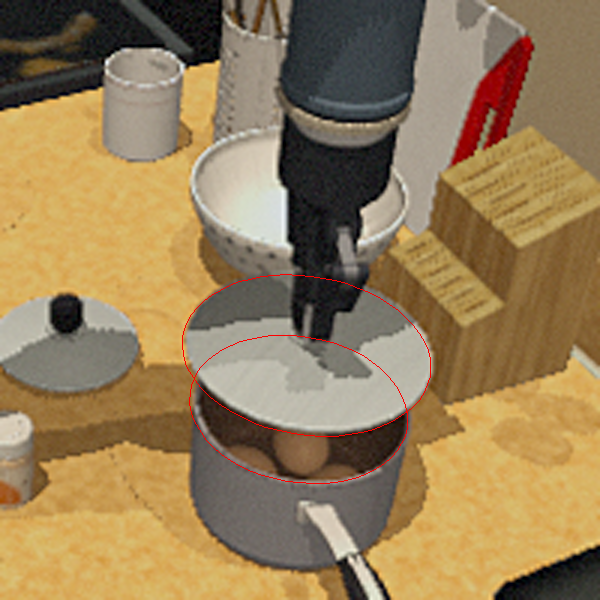

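View pics/t5.png

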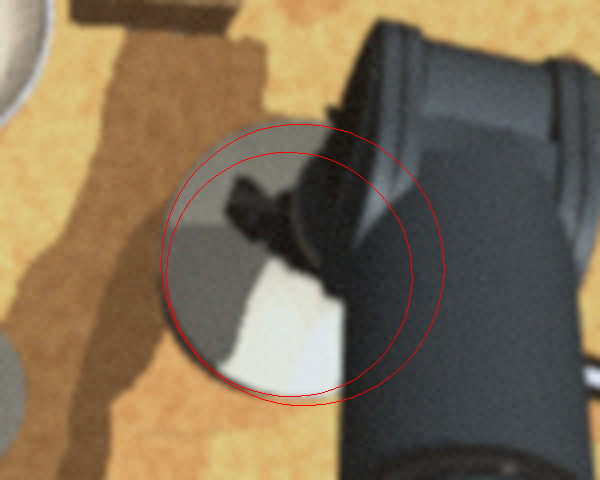

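{"op": "apply_moves", "data": {"xyz": [[0,4,0],[0,8,0],[0,10,0],[0,7,0],[0,4,0],[0,2,0],[0,0,0],[0,0,0]], "twist": [[0,0,0],[0,0,0],[0,0,0],[0,0,0],[0,0,0],[0,0,0],[0,0,0],[0,0,0]], "jaw": [15,15,15,15,15,15,15,15]}}

```text
time_s: 10.1
eef_pos: [0.5512, -0.1331, 0.3119]
eef_rot: [-0.575, 0.575, 0.411, -0.411]
force: [0.7, 1.0, -3.4]
finger_gap: 0.0274
```

```bash
python3 - <<'E'
from h import *
s=get_state();print(s["eef_pos"],s["force"],s["torque"],s["finger_gap"])
x,y,z=s["eef_pos"];z-=.203
A=(x,y-.0018,z+.009,.09);print(A)
P=(.552,-.1375)
cov("scene","pics/s6.png",[A,(*P,.099,.0815)],280,190,110,100,6)
cov("top","pics/t6.png",[A],280,120,130,100,6)
E
```

```text
[ 0.55115921 -0.1331316   0.31187881] [ 0.73127536  1.00621278 -3.35571116] [-0.00608196  0.01070898 -0.03670795] 0.027443230321196475
(np.float64(0.5511592133452273), np.float64(-0.13493160468191695), np.float64(0.11787880631678337), 0.09)
```

View pics/s6.png

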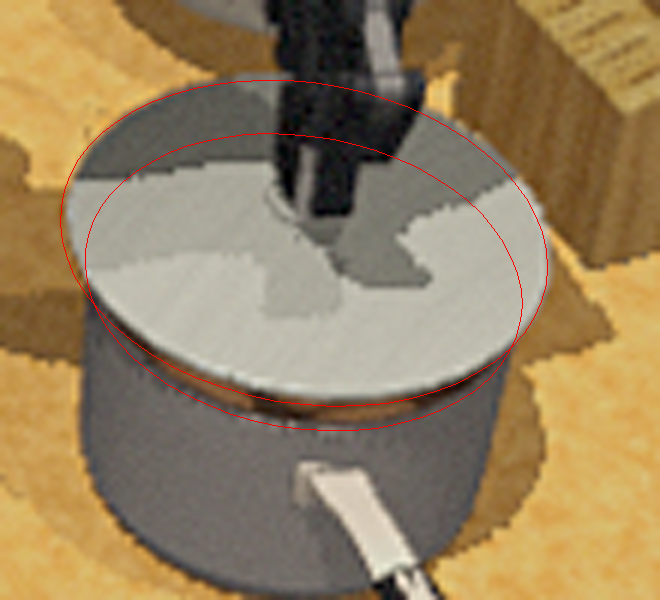

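View pics/t6.png

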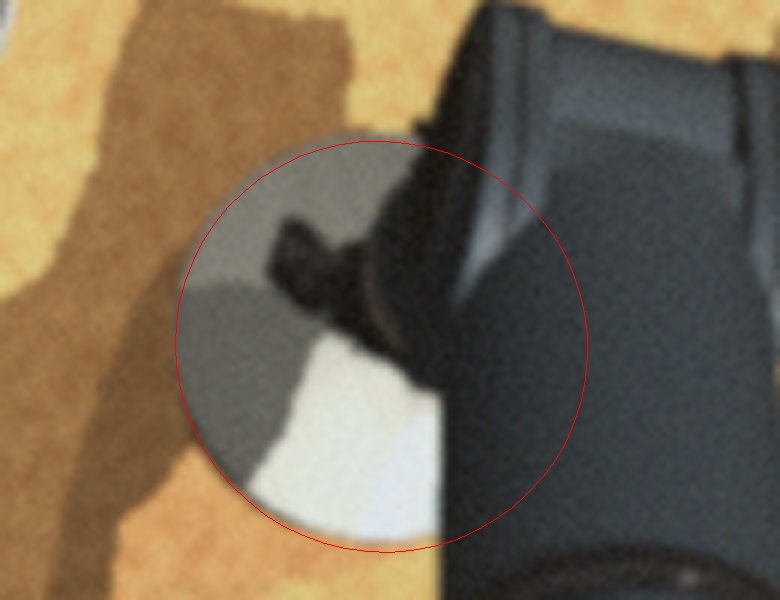

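```bash
cat > rf.py <<'E'
from h import *
from scipy.optimize import least_squares
from scipy.ndimage import map_coordinates
def fit(c,x,y,z,r,arc=None,it=6,chan=None,pol=None,dump=False):
    g=cv2.GaussianBlur(c["color"],(0,0),.8).astype(float)
    a=np.linspace(0,2*np.pi,180,endpoint=False)
    if arc: a=a[arc(np.degrees(a))]
    rr=np.arange(-.010,.0101,.0005)
    for _ in range(it):
        P=[]
        for t in a:
            X=np.c_[x+(r+rr)*np.cos(t),y+(r+rr)*np.sin(t),0*rr+z]; q=proj(c,X)
            v=np.stack([map_coordinates(g[...,k],[q[:,1],q[:,0]],order=1) for k in range(3)],1)
            d=np.linalg.norm(np.gradient(v,axis=0),axis=1)*np.exp(-(rr/.006)**2)
            i=d.argmax(); P.append((t,rr[i],d[i]))
        P=np.array(P); ok=P[:,2]>np.median(P[:,2])*.5
        f=least_squares(lambda p:p[0]*np.cos(P[ok,0])+p[1]*np.sin(P[ok,0])+p[2]-P[ok,1],[0,0,0],loss="soft_l1",f_scale=.001)
        x+=f.x[0];y+=f.x[1]
    return np.round([x,y,f.x[2],np.median(abs(f.fun))],4)
d=np.load("pics/c.npy",allow_pickle=True).item()
for n in("top","scene"):
    print(n,"lid before",fit(d[n],.4525,.3305,.009,.09))
    for r in(.0815,.078):print(n,"pan",r,fit(d[n],.551,-.135,.099,r))
z=get_state()["eef_pos"][2]-.203+.009
c=camera("top");print("top lid",fit(c,.553,-.135,z,.09,lambda a:(a>45)&(a<170)))
c=camera("scene");print("scene lid",fit(c,.553,-.135,z,.09,lambda a:(a>100)|(a<20)))
E
python3 rf.py
```

```text
top lid before [ 4.532e-01  3.318e-01 -6.000e-04  4.000e-04]
top pan 0.0815 [ 0.5497 -0.1336 -0.0007  0.001 ]
top pan 0.078 [ 5.521e-01 -1.351e-01  0.000e+00  5.000e-04]
scene lid before [ 4.538e-01  3.337e-01 -0.000e+00  3.000e-04]
scene pan 0.0815 [ 0.5514 -0.1388 -0.0019  0.0011]
scene pan 0.078 [ 5.525e-01 -1.383e-01 -7.000e-04  3.000e-04]
top lid [ 0.5526 -0.1284 -0.0022  0.0009]
scene lid [ 5.552e-01 -1.326e-01 -3.000e-04  3.000e-04]
```

{"op": "apply_moves", "data": {"xyz": [[-3,0,0.5],[-2.7,0,0.7],[0,0,0],[0,0,0]], "twist": [[0,0,0],[0,0,0],[0,0,0],[0,0,0]], "jaw": [15,15,15,15]}}

```text
time_s: 10.7
eef_pos: [0.548, -0.1383, 0.3118]
eef_rot: [-0.575, 0.575, 0.411, -0.411]
force: [0.2, 1.6, -3.3]
finger_gap: 0.0275
```

```bash
python3 rf.py | tail -2;python3 - <<'E'
from h import *
s=get_state();print(s["eef_pos"],s["force"])
x,y,z=s["eef_pos"];z-=.203
cov("scene","pics/s7.png",[(.5523,-.1383,z+.009,.09)],280,190,110,100,6)
cov("top","pics/t7.png",[(.552,-.135,z+.009,.09)],280,120,130,100,6)
E
```

```text
top lid [ 0.5539 -0.1299 -0.0018  0.0007]
scene lid [ 5.521e-01 -1.374e-01 -1.000e-04  2.000e-04]
[ 0.54809049 -0.13802846  0.31171369] [-0.69066814  0.5396373  -2.57619295]
```

View pics/s7.png

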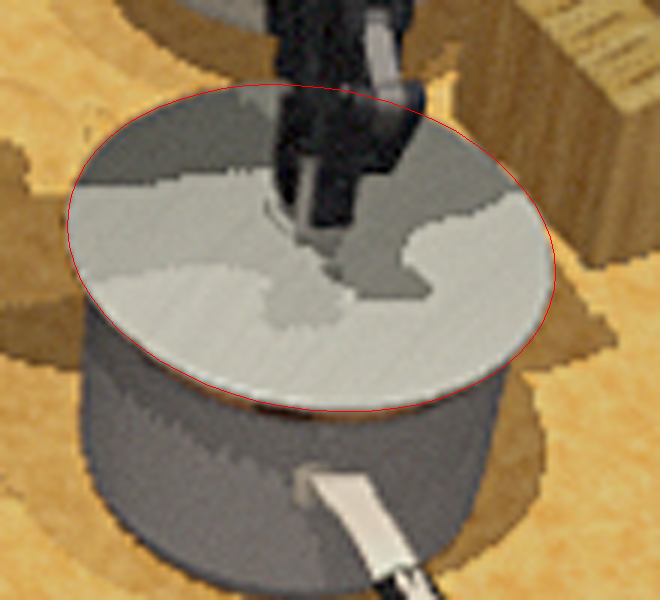

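View pics/t7.png

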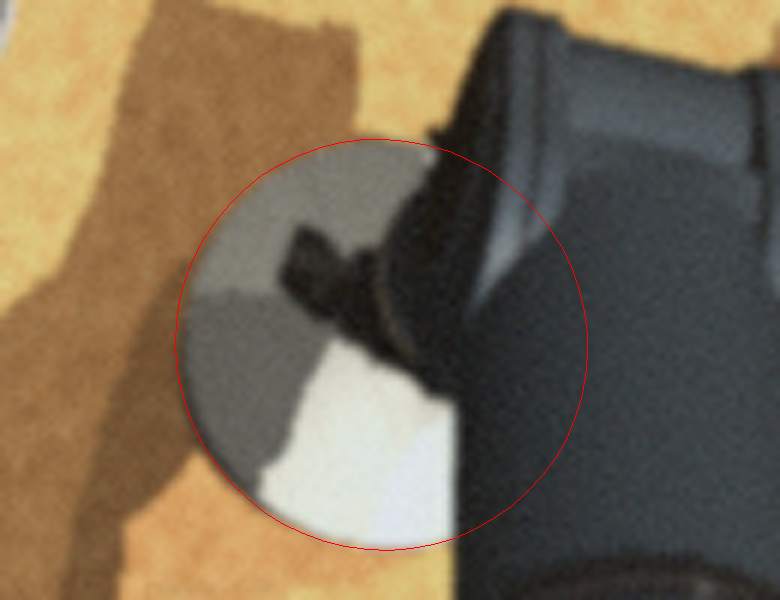

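{"op": "apply_moves", "data": {"xyz": [[0,3,0],[0,4,0],[0,3,0],[0,2,0],[0,1,0],[0,1,0],[0,0,0],[0,0,0]], "twist": [[0,0,0],[0,0,0],[0,0,0],[0,0,0],[0,0,0],[0,0,0],[0,0,0],[0,0,0]], "jaw": [15,15,15,15,15,15,15,15]}}

```text
time_s: 11.7
eef_pos: [0.5481, -0.1381, 0.2978]
eef_rot: [-0.575, 0.575, 0.411, -0.411]
force: [0.3, -0.8, -3.2]
finger_gap: 0.0275
```

{"op": "apply_moves", "data": {"xyz": [[0,1,0],[0,0.5,0],[0,0.5,0],[0,0,0],[0,0,0]], "twist": [[0,0,0],[0,0,0],[0,0,0],[0,0,0],[0,0,0]], "jaw": [15,15,15,15,15]}}

```text
time_s: 12.2
eef_pos: [0.5481, -0.138, 0.2957]
eef_rot: [0.575, -0.575, -0.411, 0.411]
force: [0.2, 0.1, -2.9]
finger_gap: 0.0276
```

Expected contact near 0.294; continue in half-millimetre steps.

{"op": "apply_moves", "data": {"xyz": [[0,0.5,0],[0,0.5,0],[0,0,0],[0,0,0]], "twist": [[0,0,0],[0,0,0],[0,0,0],[0,0,0]], "jaw": [15,15,15,15]}}

```text
time_s: 12.6
eef_pos: [0.5481, -0.1381, 0.2947]
eef_rot: [-0.575, 0.575, 0.411, -0.411]
force: [-0.3, 0.2, -3.6]
finger_gap: 0.0278
```

{"op": "apply_moves", "data": {"xyz": [[0,0.5,0],[0,0.3,0],[0,0,0],[0,0,0]], "twist": [[0,0,0],[0,0,0],[0,0,0],[0,0,0]], "jaw": [15,15,15,15]}}

```text
time_s: 13.0
eef_pos: [0.5481, -0.1381, 0.2941]
eef_rot: [-0.575, 0.575, 0.411, -0.411]
force: [-2.0, 0.1, -0.6]
finger_gap: 0.0277
```

{"op": "apply_moves", "data": {"xyz": [[0,0.4,0],[0,0,0],[0,0,0]], "twist": [[0,0,0],[0,0,0],[0,0,0]], "jaw": [15,15,15]}}

```text
time_s: 13.3
eef_pos: [0.548, -0.1381, 0.294]
eef_rot: [-0.575, 0.575, 0.411, -0.411]
force: [-1.5, -0.1, 5.8]
finger_gap: 0.0279
```

```bash
python3 rf.py | tail -1;python3 - <<'E'
from h import *
s=get_state();print(s["eef_pos"],s["force"],s["torque"])
cov("scene","pics/s8.png",[(.5523,-.1383,.100,.09)],280,190,110,100,6)
E
```

```text
scene lid [ 5.518e-01 -1.375e-01 -4.000e-04  4.000e-04]
[ 0.54802983 -0.13810289  0.2939929 ] [-3.70560419  0.48653762  5.03775559] [ 0.16445886  0.49949876 -0.03038488]
```

View pics/s8.png

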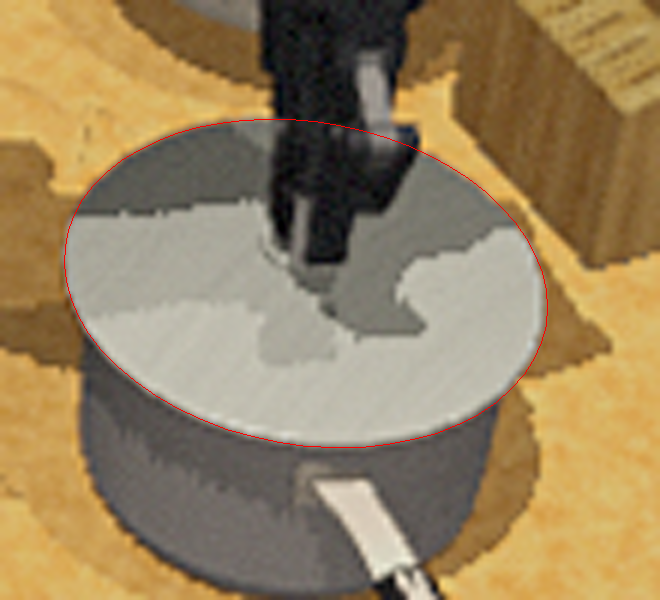

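{"op": "apply_moves", "data": {"xyz": [[0,0,0],[0,0,0],[0,0,0],[0,0,0],[0,0,0],[0,0,0],[0,0,0],[0,0,0]], "twist": [[0,0,0],[0,0,0],[0,0,0],[0,0,0],[0,0,0],[0,0,0],[0,0,0],[0,0,0]], "jaw": [29,32,36,42,50,60,70,70]}}

```text
time_s: 14.25
eef_pos: [0.5481, -0.1381, 0.2935]
eef_rot: [0.575, -0.575, -0.411, 0.411]
force: [0.2, 0.7, -0.0]
finger_gap: 0.0698
```

{"op": "apply_moves", "data": {"xyz": [[0,-2,0],[0,-5,0],[0,-10,0],[0,-15,0],[0,-20,0],[0,-25,0],[0,-25,0],[0,-20,0],[0,-10,0],[0,0,0]], "twist": [[0,0,0],[0,0,0],[0,0,0],[0,0,0],[0,0,0],[0,0,0],[0,0,0],[0,0,0],[0,0,0],[0,0,0]], "jaw": [70,70,70,70,70,70,70,70,70,70]}}

```text
time_s: 15.25
eef_pos: [0.5482, -0.1381, 0.4271]
eef_rot: [-0.574, 0.576, 0.412, -0.411]
force: [1.2, -0.5, -0.3]
finger_gap: 0.0701
```

```bash
python3 - <<'E'
from h import *
import io,contextlib
with contextlib.redirect_stdout(io.StringIO()):
    from rf import fit
s=get_state();print(s["eef_pos"],s["force"])
c=camera("scene");print("scene lid",fit(c,.552,-.137,.1,.09),"small",fit(c,*ray(c,253,214,.009)[:2],.009,.065))
import numpy as np
d=np.load("pics/c.npy",allow_pickle=True).item();print("small before",fit(d["scene"],*ray(c,253,214,.009)[:2],.009,.065))
cov("scene","pics/s9.png",[(.5523,-.1383,.1,.09)],210,150,200,150,4)
wov("pics/w9.png",[(.552,-.1365,.1,.09),(.552,-.1365,.144,.015)])
E
```

```text
[ 0.54784609 -0.13799486  0.42500758] [-0.23198144  0.21772905 -0.15224682]
scene lid [ 5.521e-01 -1.373e-01 -2.000e-04  2.000e-04] small [4.699e-01 9.960e-02 1.000e-04 3.000e-04]
small before [ 4.702e-01  9.980e-02 -1.000e-04  3.000e-04]
```

View pics/s9.png

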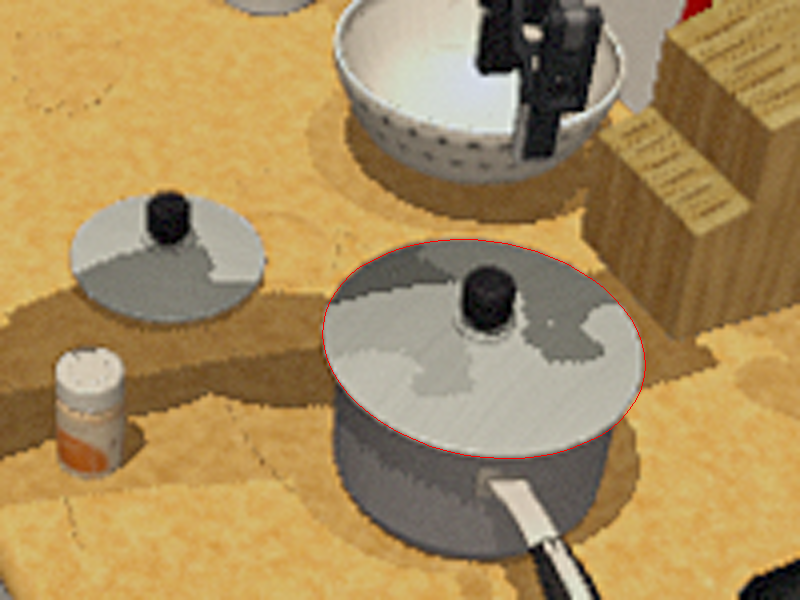

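View pics/w9.png

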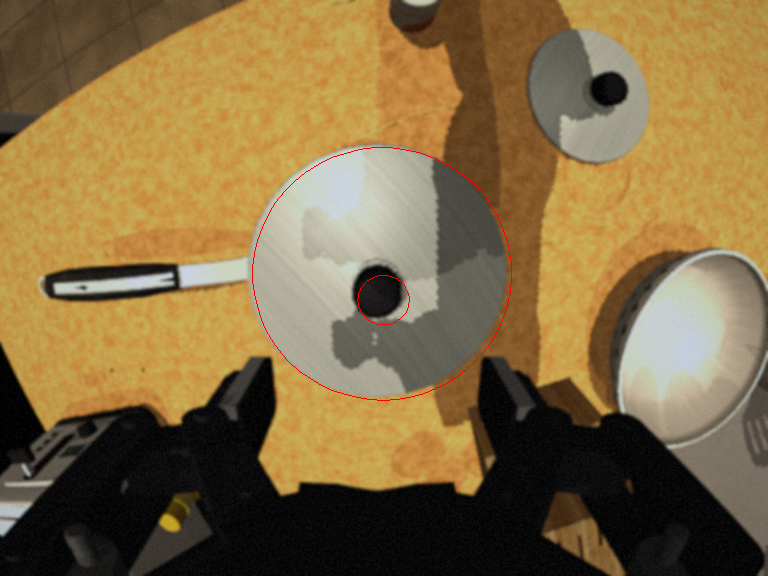

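```bash
python3 - <<'E'
from h import *
d=np.load("pics/c.npy",allow_pickle=True).item()["scene"]["color"];c=camera("scene")["color"]
for n,(x,y,w,h) in {"handle":(325,262,40,45),"base":(288,262,45,34)}.items():
    a,b=[cv2.cvtColor(i[y:y+h,x:x+w],cv2.COLOR_BGR2GRAY).astype(np.float32) for i in(d,c)]
    print(n,cv2.phaseCorrelate(a,b))
from rig import close_job
print(close_job())
E
```

```text
handle ((0.012659442396266485, 1.035006933776213), 0.7938453340530396)
base ((0.6143791530308782, -0.06241923930617688), 0.8211124040462353)
the job is handed in; nothing more can be done
None
```

The larger lid is on the saucepan, and the job is handed in at about 15.5 s of robot time. I gripped the lid by its knob, lowered it in half-millimetre steps to first contact (about 6 N), then released it and backed the gripper off 130 mm.

- **Lid on the rim:** in the scene camera the lid is level and about 1 mm off the pan's centre. It covers the whole mouth.
- **Camera disagreement:** the top view, mostly blocked by the arm just before lowering, suggested an offset of about 2–3 mm. The wrist view, after release, showed the lid about 2 mm off its predicted outline. Both are within the roughly 2 mm calibration error.
- **Smaller lid:** its measured position changed by less than 0.5 mm, so it has not moved.
- **Saucepan:** a before/after image comparison gave shifts of 0.6 px at the base and 1 px at the handle, roughly 1–2 mm. The shifts point in different directions, and the new lid and shadows affect them. I read this as practically unmoved, but a tiny nudge cannot be ruled out.

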